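# Draw a lever-group piston for re-greasing

## Task

The espresso machine's lever group is stripped for service. First put the two loose ball bearings away in the two empty pockets of the parts tray, one to a pocket, leaving the piston down in its bore. Then take the piston by the eye of its rod, draw it gently straight up until both upper seals are fully clear of the rim while the lowest seal stays inside the bore, and finish holding it still there, square to the bore and not wedged, so a colleague can grease the seals; do not disturb anything else.

Things in the scene. Friction and masses are not known exactly. Their poses are not given: they have to be found in the camera images.
- group: Chromed lever-group cylinder, upright, bolted by its flange to an aluminium service bracket (base 150 x 110 x 10 mm) fixed to the counter. Origin on the counter under the bore's axis; z up along the bore. The bracket's upright plate stands on its +x side, 108 mm high. Position and yaw vary.
- rim (a point): Centre of the bore's open mouth, level with the top of the cylinder's rim (122 mm above the counter; rim outer diameter 92 mm). The bore is 53.2 mm wide and 76 mm deep, flat-bottomed.
- piston: The piston, 0.3 to 0.6 kg, standing on the bore's floor (foot 76 mm below the rim). Origin at the centre of its foot, z up the rod. Brass body 52 mm diameter, z = 0 to 58 mm, with 0.6 mm play all round in the bore; 14 mm steel rod to z = 108; then the eye. Its worn seals do not grip: let go, it drops back.
- eye (a point): Centre of the eye on the piston's rod, at the piston's z = 122 mm: a flat-sided steel block 22 (x) x 16 (y) x 28 mm tall with a dark pin hole showing in its two y faces; axes as the piston's. With the piston down, the eye spans 32 to 60 mm above the rim. Its yaw varies.
- seals (a point): Point on the piston's axis at the lower edge of its two upper seals, piston z = 36 mm. The black lip seals ring the body at piston z = 5 to 10 (lowest), 36 to 41 and 48 to 53 mm (the upper two); all are hidden in the bore at the start.
- bearing_a: Ball bearing, steel with a black shield, 26 mm outside diameter, 10 mm hole, 8 mm thick, 20 g, lying flat on the mat. Origin at the centre of its underside.
- bearing_b: The other bearing, the same as bearing_a; either may go to either empty pocket.
- tray: Grey plastic parts tray fixed to the counter, 115 x 115 x 24 mm high, with 2 x 2 square pockets 51 mm wide (walls and floor 4 mm). Origin at the centre of its underside, sides along x and y. Two diagonal pockets are taken (a steel pin, a brass bush), two are empty.
- pocket2 (a point): Floor centre of one empty pocket, the one at the tray's -x, -y corner; z up. The walls rise 20 mm above it.
- pocket3 (a point): Floor centre of the other empty pocket, at the tray's +x, +y corner.
- spring: Bystander: the group's coil spring standing on end, 59 mm diameter, 110 mm tall. Origin under its centre.
- lever_arm: Bystander: the group's lever lying along its x axis, about 390 mm long, 38 mm wide at the fork (+x end), 32 mm high, black grip at the -x end. Origin on the counter under its shaft.
- grease: Bystander: white jar of grease, 56 mm diameter, 55 mm tall. Origin under its centre.
- pitcher: Bystander: steel milk pitcher, 92 mm diameter, 105 mm tall, handle to its +y. Origin under its centre.
- tamper: Bystander: steel tamper, 58 mm diameter, 92 mm tall. Origin under its centre.
- hex_key: Bystander: dark 6 mm hex key lying flat between the bearings, long arm 90 mm along its x axis, short arm 28 mm to +y at the +x end. Origin at the middle of the long arm, on the mat.

How it is judged:
By the outcome, as a careful person would: the job done as asked, in the order asked, and still so for the second after the job is handed in, while the arm keeps its last pose, push and grip.
It also fails if it takes over 64 s, if anything falls off the work surface, if the arm or the gripper's body presses on something with over 40 N, if the wrist force passes 120 N, or if a joint passes its speed limit or range.

## Robot

A 7-joint arm with a two-finger parallel gripper is mounted at the origin on the work surface. World frame = base frame: x ahead of the robot, y to its left, z up, the work surface at z = 0. Lengths are in m, angles in rad, forces in N, time in s.
With the tool pointing down it reaches from about 0.425 to 0.925 m from the base axis. Payload 6.8 kg.
Tool frame: the origin (TCP) lies on the front face of the gripper's body, between the roots of the fingers; the fingertips stand 73 mm ahead of it and the grasp point (between the pads) lies 54 mm ahead of it (ctrl.tips_ahead is the distance from the TCP to the fingertips, in m); z points along the fingers, y is the direction in which the jaws open and shut (so a half turn about z gives the same grasp; the last joint's range is limited). The gripper opens to 85 mm and grips with 20 to 120 N. Pads are 22 mm wide; open, the fingers measure 114 mm over their backs; the gripper's body (76 mm by 85 mm) begins 54 mm behind the grasp point. The pads swing forward as they close: fully open they stand 13 mm farther back than shut.
Start: joints at [1.076, 0.477, 0.022, 1.555, -0.011, 1.109, -0.083], TCP at [0.255, -0.625, 0.304] pointing down, gripper open.
Joint ranges: [-2.96, 2.96], [-0.34, 2.1], [-1.41, 1.46], [0.24, 2.44], [-1.37, 4.51], [0.17, 1.92], [-2.96, 2.96]. Speed limits (rad/s): [2.39, 2.39, 3.14, 3.14, 3.14, 3.14, 3.14].

## Interface

Orientations are given as a unit quaternion [w, x, y, z].
In Python, from rig import telemetry, imaging, workorder, finder, ctrl gives the robot as it stands. The module is installed in compiled form; this text tells all that it offers.
- The arm moves only by the tool send_rows, never from a script. Its argument "targets" is a list of rows, each a list of 7 numbers: the shift along the tool's x, y, z in m, then the turn, a rotation vector about the tool's x, y, z in rad, then the opening, from 0 (shut) to 1 (fully open). In form: [[dx, dy, dz, rx, ry, rz, hand], ...]. A call has 1 to 12 rows; each row shifts and turns the commanded pose from where the row before left it, along the tool's axes as they then stand; what a row does not reach is not made up. A row lasts 1/12 s, in which the tool goes at most 41.7 mm and 7.16 degrees, less where a joint would pass 70% of its speed; a pose out of reach is approached as far as the arm can. A call with a gripper value outside its range is refused whole. The fingers move at their own pace and stop on an object; the grip force is fixed at half the most. Time passes only in rows, so rows that do not move let the fingers close. It gives the time, the measured TCP pose, the force and the opening at its end, in the units of the state.
- telemetry.state(): the state, without advancing time (a new reading comes with each control period).
- imaging.capture(name): name is "scene" or "top" or "wrist"; returns a dict with "pixels" (384x512x3 uint8, blue, green, red), "range_z" (384x512 float32, m along the optical axis (not along the pixel's ray), 0 where there is no reading), "mtx" (3x3 intrinsics, pixels), "D" ([k1, k2, p1, p2, k3] as OpenCV has them; the pictures are not rectified), "R" (3x3) and "t" (3): a world point X has camera coordinates R X + t. Camera axes: x right, y down, z forward; pixel columns grow to the right and rows downward; lengths in m; the calibration is good to about 2 mm. A picture is of the moment at which its call begins.
- workorder.close_job(): hands the job in, once; it reports no verdict.
Trained networks look in a picture, given as the dict that the camera call returned (one of the last four; its "shot" number tells which), for a name from the list of things; names that differ only in an ending like _2 or _b are one class to them, and where a whole thing is asked for, a point or a joint stands for the part that bears it (a point fixed in the world has none). Each returns a list of dicts, best first, with "p" (0 to 1); they miss things now and then, are a little off and sometimes report something else, mostly with a low value. They report only what shows in the picture. A call takes as long as a camera call.
- finder.recognise(picture, label): "extent" ([centre column, centre row, width, height] in pixels, round what is visible of it).
- finder.regions_of(picture, label): "pixels" (384x512 bool, what is visible of it) and "extent" ([centre column, centre row, width, height] in pixels, round what is visible of it).
The state is a dict: "t": time; "joint_pos": joint angles; "dq": joint speeds; "joint_torque": joint torques, N m; "eef_pos": TCP position; "tool_rot": TCP orientation; "force": force on the tool from outside, world axes, zero at the start; "torque": the same for the moment, N m; "gripper_width": finger opening in m.
Only numpy, scipy, OpenCV 4.12 (cv2) and the standard library are available. Lean on these libraries where they do the work, as an engineer would, in place of code of your own. Each camera call takes 0.05 s, during which the arm holds its last target.

## Working session

There is one attempt and no reset: what is moved stays moved. The work goes in short steps, Python scripts to look and compute and a tool call to move; the robot and the scene stay as the last step left them, time stands still between calls to the robot, and variables do not carry over. Pictures are saved under pics/ and viewed, and the job is handed in when it is done.

Besides the shell and the picture viewer there is one more tool, called as name(argument=value, ...) on one line, values as JSON. send_rows: Moves the arm, as the interface text tells. Its arguments: {"type":"object","properties":{"targets":{"type":"array"}},"required":["targets"]}

```bash
mkdir -p pics; cat > h.py <<'E'
import numpy as np, cv2
from rig import telemetry, imaging, workorder, finder, ctrl
def world(c, uv, z=None):
    """uv Nx2 pixels -> world using depth"""
    uv=np.asarray(uv,float).reshape(-1,1,2)
    n=cv2.undistortPoints(uv,np.asarray(c["mtx"]),np.asarray(c["D"])).reshape(-1,2)
    R=np.asarray(c["R"]);t=np.asarray(c["t"])
    px=uv.reshape(-1,2)
    if z is None:
        d=c["range_z"][px[:,1].round().astype(int),px[:,0].round().astype(int)]
        X=np.c_[n,np.ones(len(n))]*d[:,None]
        return (X-t)@R
    o=-R.T@t; r=np.c_[n,np.ones(len(n))]@R
    s=(z-o[2])/r[:,2]
    return o+r*s[:,None]
def cloud(c,mask=None):
    m=c["range_z"]>0
    if mask is not None:m&=mask
    v,u=np.nonzero(m)
    return world(c,np.c_[u,v]),np.c_[u,v]
def proj(c,X):
    X=np.asarray(X,float).reshape(-1,3)
    r,_=cv2.Rodrigues(np.asarray(c["R"]))
    return cv2.projectPoints(X,r,np.asarray(c["t"]),np.asarray(c["mtx"]),np.asarray(c["D"]))[0].reshape(-1,2)
def rpy():
    from scipy.spatial.transform import Rotation as Ro
    q=telemetry.state()["tool_rot"]
    return Ro.from_quat([q[1],q[2],q[3],q[0]]).as_matrix()
E
python3 - <<'E'
from h import *
s=telemetry.state(); print(s); print(rpy().round(3), ctrl.tips_ahead)
import pickle
for n in ["scene","top","wrist"]:
    c=imaging.capture(n); cv2.imwrite(f"pics/{n}0.png",c["pixels"]); pickle.dump(c,open(f"{n}0.pkl","wb"))
    print(n,(-np.asarray(c["R"]).T@c["t"]).round(3))
    if n!="wrist":
      for l in ["group","piston","bearing_a","tray","spring","lever_arm","grease","pitcher","tamper","hex_key"]:
        r=finder.regions_of(c,l)
        for k in r[:3]:
            P,_=cloud(c,k["pixels"])
            print(l,round(k["p"],2),np.round(k["extent"]),np.median(P,0).round(3) if len(P) else None, P.min(0).round(3) if len(P) else None,P.max(0).round(3) if len(P) else None)
E
```

```text
{'t': 0.0, 'joint_pos': array([ 1.07587397,  0.47778781,  0.02234443,  1.55645619, -0.01150232,
        1.10932784, -0.08308701]), 'dq': array([ 0.00047613,  0.00083823, -0.00071693,  0.00047606, -0.0008132 ,
        0.0016707 , -0.0008829 ]), 'joint_torque': array([ 7.81314111e-05, -5.96458840e+01,  1.60815977e+00, -2.81191528e+01,
        1.24576018e-02,  9.48758185e-03,  1.60394552e-05]), 'eef_pos': array([ 0.25445724, -0.62469396,  0.30293194]), 'tool_rot': array([-8.92472835e-04,  9.81351052e-01,  1.92221891e-01, -2.44961748e-04]), 'force': array([0.12983362, 0.39390113, 0.09427573]), 'torque': array([ 0.01634453, -0.02172625,  0.03220417]), 'gripper_width': 0.08533249555521674}
[[ 0.926  0.377 -0.001]
 [ 0.377 -0.926  0.002]
 [-0.    -0.002 -1.   ]] 0.0726
scene [ 0.958 -0.526  1.101]
group 0.75 [260. 152.  56.  63.] [0.563 0.228 0.062] [ 0.436  0.191 -0.008] [0.626 0.408 0.168]
bearing_a 0.38 [186. 209.  12.   3.] [ 0.456 -0.038  0.006] [ 0.443 -0.051 -0.002] [ 0.469 -0.024  0.012]
tray 0.71 [146. 281.  51.  49.] [ 0.496 -0.292  0.007] [ 0.411 -0.365 -0.003] [ 0.574 -0.215  0.
[... 1245 characters left out ...]
 134.] [0.419 0.456 0.023] [ 0.25   0.436 -0.006] [0.628 0.49  0.04 ]
grease 0.82 [179. 158.  21.  23.] [0.741 0.29  0.052] [ 0.721  0.264 -0.004] [0.79  0.329 0.06 ]
grease 0.38 [115. 264.  27. 137.] [0.422 0.456 0.024] [ 0.25   0.436 -0.004] [0.628 0.476 0.04 ]
pitcher 0.67 [362. 167.  47.  33.] [ 0.749 -0.238  0.044] [ 0.704 -0.299 -0.006] [ 0.792 -0.185  0.108]
tamper 0.93 [390. 186.  22.  19.] [ 0.693 -0.328  0.026] [ 0.673 -0.381 -0.006] [ 0.739 -0.304  0.094]
tamper 0.64 [264. 150.  21.  28.] [0.776 0.039 0.066] [ 0.752  0.009 -0.007] [0.845 0.071 0.114]
hex_key 0.66 [294. 230.   7.  18.] [ 0.559 -0.057  0.005] [ 0.531 -0.058 -0.002] [ 0.587 -0.054  0.011]
wrist [ 0.317 -0.6    0.374]
```

```bash
python3 - <<'E'
import cv2
a=cv2.imread("pics/top0.png");cv2.imwrite("pics/top0z.png",cv2.resize(a[130:290,90:410],None,fx=2.5,fy=2.5,interpolation=cv2.INTER_CUBIC))
a=cv2.imread("pics/scene0.png");cv2.imwrite("pics/scene0z.png",cv2.resize(a[80:360,110:350],None,fx=2.1,fy=2.1,interpolation=cv2.INTER_CUBIC))
E
```

```text
(no output)
```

View pics/top0z.png

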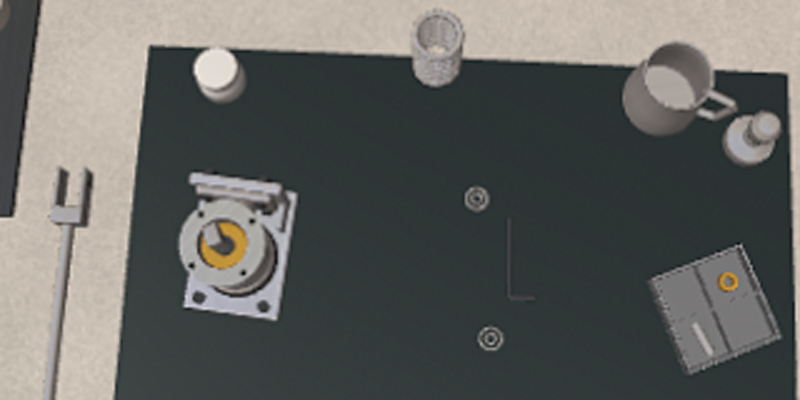

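View pics/scene0z.png

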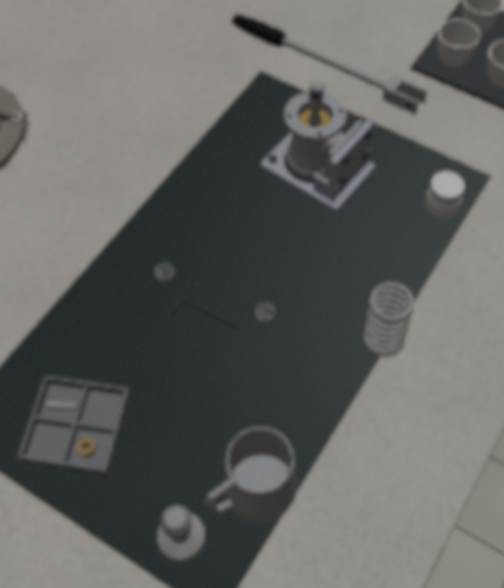

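The top view (zoomed 2.5x) shows the bearings at about (281,209) and (286,265). The tray's empty pockets are upper-left and lower-right, and the group is at (179,229). I'll measure these next.

View pics/wrist0.png

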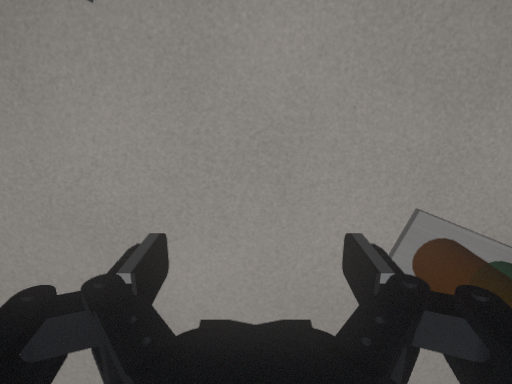

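```bash
python3 - <<'E'
from h import *
import pickle
T=pickle.load(open("top0.pkl","rb"));S=pickle.load(open("scene0.pkl","rb"));W=pickle.load(open("wrist0.pkl","rb"))
def tz(u,v): return [u/2.5+90,v/2.5+130]
def sz(u,v): return [u/2.1+110,v/2.1+80]
print("bear top",world(T,[tz(477,198.5),tz(490,338.5)],0.008).round(4))
print("bear scene",world(S,[sz(265,312),sz(165,271)],0.008).round(4))
print("tray top",world(T,[tz(650,280),tz(742,245),tz(780,338),tz(688,374)],0.024).round(4))
print("tray scene",world(S,[sz(45,376),sz(128,387),sz(107,471),sz(18,457)],0.024).round(4))
for n,c in (("T",T),("S",S)):
    P,uv=cloud(c)
    # rim
    m=(abs(P[:,2]-.122)<.006)&(abs(P[:,0]-.54)<.1)&(abs(P[:,1]-.24)<.1)
    (x,y),r=cv2.minEnclosingCircle(P[m,:2].astype(np.float32)); print(n,"rim",m.sum(),x,y,r,np.median(P[m,2]))
    m=(P[:,2]>.145)&(abs(P[:,0]-.54)<.1)&(abs(P[:,1]-.24)<.1)
    print(n,"eye",m.sum(),P[m].mean(0),P[m].min(0),P[m].max(0))
    print("spring",)
print(W["range_z"].max(),(np.asarray(W["R"])).round(3))
E
```

```text
bear top [[ 0.6156 -0.017   0.008 ]
 [ 0.4546 -0.0373  0.008 ]]
bear scene [[ 0.6193 -0.0175  0.008 ]
 [ 0.4583 -0.0368  0.008 ]]
tray top [[ 0.527  -0.2163  0.024 ]
 [ 0.5717 -0.3232  0.024 ]
 [ 0.4669 -0.3656  0.024 ]
 [ 0.423  -0.2598  0.024 ]]
tray scene [[ 0.427  -0.2623  0.024 ]
 [ 0.5307 -0.2167  0.024 ]
 [ 0.5779 -0.3217  0.024 ]
 [ 0.4711 -0.3666  0.024 ]]
T rim 629 0.5349258184432983 0.2553490400314331 0.0465889498591423 0.12155212233501171
T eye 73 [0.53419419 0.25314984 0.17777716] [0.52345802 0.24405076 0.1565224 ] [0.54620523 0.26442336 0.18588581]
spring
S rim 343 0.5353092551231384 0.25418829917907715 0.04814693331718445 0.12080491273871811
S eye 73 [0.5372735  0.25021377 0.16980832] [0.52341002 0.2434161  0.1464803 ] [0.5474821  0.26340531 0.18330507]
spring
0.4791273 [[ 0.376 -0.927 -0.002]
 [-0.892 -0.362  0.27 ]
 [-0.251 -0.1   -0.963]]
```

```bash
python3 - <<'E'
from h import *
import pickle
W=pickle.load(open("wrist0.pkl","rb"))
R=rpy();p=telemetry.state()["eef_pos"]
for uv in [(165,236),(150,236),(122,278),(166,285),(140,255),(135,275),(345,236),(360,236),(390,278),(345,285),(95,285)]:
    print(uv,W["range_z"][uv[1],uv[0]].round(3),((world(W,[uv])-p)@R).round(4))
P,uv=cloud(W,W["range_z"]<0.25)
Q=(P-p)@R
print(Q[:,2].max(), len(Q))
for y0 in np.arange(-.075,.075,.005):
    m=(Q[:,1]>y0)&(Q[:,1]<y0+.005)
    if m.sum()>5: print(round(y0,3),m.sum(),np.percentile(Q[m,2],[50,98]).round(4),np.percentile(Q[m,0],[2,98]).round(4))
E
```

```text
(165, 236) 0.14 [[ 0.007  -0.0431  0.0576]]
(150, 236) 0.132 [[ 0.0101 -0.0477  0.0511]]
(122, 278) 0.1 [[ 0.0104 -0.0455  0.0175]]
(166, 285) 0.428 [[-0.1861 -0.1308  0.3029]]
(140, 255) 0.116 [[ 0.01   -0.0457  0.0339]]
(135, 275) 0.106 [[ 0.0081 -0.0434  0.0229]]
(345, 236) 0.14 [[0.0067 0.0425 0.0582]]
(360, 236) 0.133 [[0.0099 0.047  0.0514]]
(390, 278) 0.098 [[0.0113 0.0447 0.0161]]
(345, 285) 0.43 [[-0.1874  0.1302  0.3047]]
(95, 285) 0.093 [[ 0.0122 -0.0508  0.0108]]
0.05978582990257186 44310
-0.075 403 [0.0034 0.0114] [-0.0092  0.0123]
-0.07 1497 [0.002  0.0127] [-0.0093  0.0127]
-0.065 3328 [0.0019 0.0141] [-0.0122  0.0114]
-0.06 1737 [0.0054 0.0421] [-0.0076  0.011 ]
-0.055 1076 [0.0078 0.0462] [-0.0108  0.0123]
-0.05 1332 [0.0143 0.0524] [-0.0104  0.0123]
-0.045 2349 [0.0309 0.0569] [-0.0108  0.0134]
-0.04 926 [-0.0082  0.0086] [-0.004   0.0164]
-0.035 1112 [-0.0105  0.0006] [0.0107 0.0165]
-0.03 1442 [-0.0153 -0.0038] [0.0118 0.0166]
-0.025 1282 [-0.0188 -0.0086] [0.0148 0.0188]
-0.02 1372 [-0.0224 -0.0033] [0.0085 0.0192]
-0.015 1605 [-0.0162 -0.0009] [0.0083 0.0191]
-0.01 1447 [-0.0141 -0.0011] [0.0083 0.0188]
-0.005 1245 [-0.0135 -0.0022] [0.0083 0.0107]
0.0 1301 [-0.0134 -0.0021] [0.0083 0.0107]
0.005 1461 [-0.014  -0.0011] [0.0082 0.0187]
0.01 1621 [-0.0198 -0.0009] [0.0082 0.0191]
0.015 1322 [-0.0224 -0.0046] [0.0086 0.0191]
0.02 1299 [-0.0186 -0.0085] [0.0146 0.0187]
0.025 1459 [-0.0151 -0.0028] [0.0107 0.0165]
0.03 1079 [-0.0097  0.0009] [0.0111 0.0164]
0.035 912 [-0.0079  0.0092] [-0.0042  0.0162]
0.04 2428 [0.0311 0.0571] [-0.011   0.0122]
0.045 1230 [0.0137 0.0524] [-0.0107  0.0121]
0.05 1200 [0.008  0.0476] [-0.0108  0.0119]
0.055 1983 [0.0049 0.0312] [-0.0079  0.0109]
0.06 3142 [0.0026 0.0142] [-0.0124  0.0112]
0.065 1382 [0.0023 0.0127] [-0.0096  0.0124]
0.07 338 [0.0037 0.0124] [-0.0096  0.0116]
```

send_rows(targets=[[0.041,0,0,0,0,0,0.5],[0.041,0,0,0,0,0,0.5],[0.041,0,0,0,0,0,0.5],[0,-0.04,0,0,0,0,0.5],[0,-0.04,0,0,0,0,0.5],[0,-0.04,0,0,0,0,0.5],[0,-0.04,0,0,0,0,0.5],[0,-0.04,0,0,0,0,0.5],[0,-0.04,0,0,0,0,0.5],[0,-0.04,0,0,0,0,0.5],[0,-0.04,0,0,0,0,0.5]])

```text
t: 2.07
eef_pos: [0.2469, -0.2807, 0.3039]
tool_rot: [0.0, 0.981, 0.192, 0.0]
force: [0.7, 0.6, 0.6]
gripper_width: 0.0431
```

send_rows(targets=[[0.037,-0.0088,0.0085,0,0,0,0.5],[0.037,-0.0088,0.0085,0,0,0,0.5],[0.037,-0.0088,0.0085,0,0,0,0.5],[0.037,-0.0088,0.0085,0,0,0,0.5],[0.037,-0.0088,0.0085,0,0,0,0.5],[0.037,-0.0088,0.0085,0,0,0,0.5],[0.037,-0.0088,0.0085,0,0,0,0.5],[0.037,-0.0088,0.0085,0,0,0,0.5],[0.037,-0.0088,0.0085,0,0,0,0.5],[0.037,-0.0088,0.0085,0,0,0,0.5],[0.037,-0.0088,0.0085,0,0,0,0.5],[0.037,-0.0088,0.0085,0,0,0,0.5]])

```text
t: 3.07
eef_pos: [0.6207, -0.016, 0.2014]
tool_rot: [0.0, 0.981, 0.192, 0.0]
force: [1.3, -0.1, -0.8]
gripper_width: 0.0424
```

```bash
cat > b.py <<'E'
from h import *
import sys
W=imaging.capture("wrist"); cv2.imwrite(f"pics/w_{sys.argv[1]}.png",W["pixels"])
R=rpy();s=telemetry.state();p=s["eef_pos"];print(p,s["force"],s["gripper_width"])
P,uv=cloud(W,W["range_z"]<0.25)
Q=(P-p)@R
m=(abs(Q[:,1])<.04)&(Q[:,2]<.09)&(Q[:,2]>.03);print("tip",np.percentile(Q[m,2],[50,98,100]))
for k in finder.regions_of(W,"bearing_a")[:2]:
    e=k["extent"];c=world(W,[e[:2]],0.006)
    print(k["p"],e,c.round(4),"tool",((c-p)@R).round(4))
    P,_=cloud(W,k["pixels"]); P=P[(P[:,2]>.004)&(P[:,2]<.02)]
    if len(P)>5: print("circ",cv2.minEnclosingCircle(P[:,:2].astype(np.float32)),np.median(P,0))
E
python3 b.py 1
```

```text
[ 0.62524638 -0.00935078  0.20007351] [6.65716026 4.64178609 1.66933247] 0.04307296139604104
tip [0.04368487 0.06568212 0.06943923]
0.96 [253.5, 182.1, 26.8, 28.5] [[ 0.6172 -0.0152  0.006 ]] tool [[-0.0107  0.0029  0.194 ]]
circ ((0.6156579852104187, -0.014765526168048382), 0.013172980397939682) [ 0.61597121 -0.01418169  0.0080793 ]
0.67 [212.9, 312.9, 22.0, 9.9] [[ 0.467 -0.029  0.006]] tool [[-0.1548 -0.0417  0.1934]]
circ ((0.4627848267555237, -0.03227030485868454), 0.010382501408457756) [ 0.46534264 -0.03146055  0.00698932]
```

View pics/w_1.png

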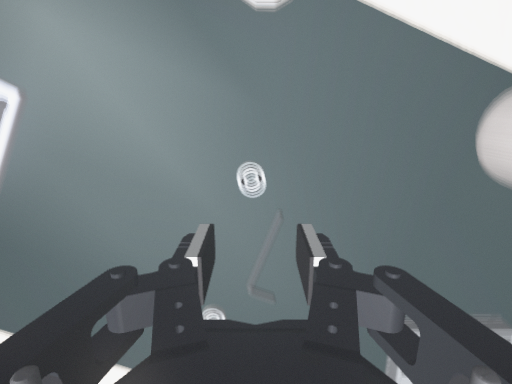

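send_rows(targets=[[-0.005,0.001,0.025,0,0,0,0.5],[-0.004,0.001,0.025,0,0,0,0.5],[0,0,0.02,0,0,0,0.5],[0,0,0,0,0,0,0.5],[0,0,0,0,0,0,0.5],[0,0,0,0,0,0,0.5]])

```text
t: 3.67
eef_pos: [0.6124, -0.0224, 0.1332]
tool_rot: [0.0, 0.981, 0.192, 0.001]
force: [0.4, 0.1, 0.7]
gripper_width: 0.0425
```

```bash
python3 b.py 2
```

```text
[ 0.61269222 -0.02231635  0.13361614] [-0.43292929  0.93953326  1.99240206] 0.042682884423768525
tip [0.04497152 0.06750957 0.07103615]
0.92 [247.5, 191.6, 39.0, 40.1] [[ 0.618  -0.0139  0.006 ]] tool [[ 0.0078 -0.0059  0.1276]]
circ ((0.6155892610549927, -0.014985546469688416), 0.013392068445682526) [ 0.61636105 -0.01427871  0.0080496 ]
```

View pics/w_2.png

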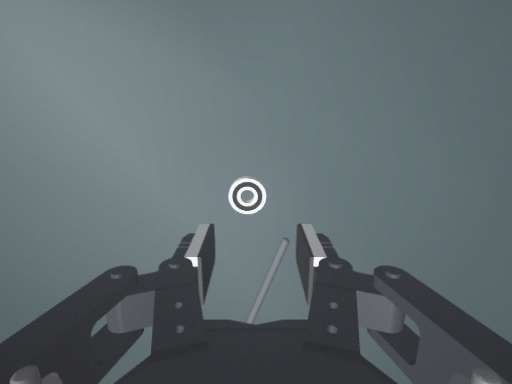

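send_rows(targets=[[0.0033,-0.0028,0,0,0,0,0.5],[0.0033,-0.0028,0.015,0,0,0,0.5],[0,0,0.015,0,0,0,0.5],[0,0,0.015,0,0,0,0.5],[0,0,0.009,0,0,0,0.5],[0,0,0,0,0,0,0.5],[0,0,0,0,0,0,0.5]])

```text
t: 4.35
eef_pos: [0.6155, -0.0144, 0.0775]
tool_rot: [-0.0, 0.981, 0.192, -0.0]
force: [0.3, -1.2, -0.0]
gripper_width: 0.0427
```

```bash
python3 b.py 3
```

```text
[ 0.6160111  -0.01440827  0.07821315] [-0.19842938 -0.06736095  0.94757037] 0.042613407370644285
tip [0.07703086 0.07841285 0.07998471]
0.9 [254.9, 235.3, 52.5, 51.6] [[ 0.616  -0.0136  0.006 ]] tool [[ 0.0003 -0.0007  0.0722]]
circ ((0.6156078577041626, -0.014831646345555782), 0.013448147103190422) [ 0.61641913 -0.01449643  0.00802233]
```

View pics/w_3.png

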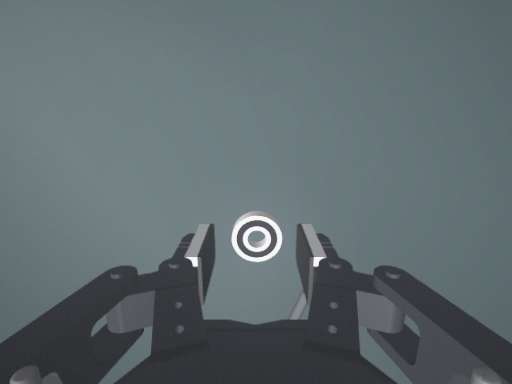

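send_rows(targets=[[0,0,0.0035,0,0,0,0.5],[0,0,0,0,0,0,0.4],[0,0,0,0,0,0,0.2],[0,0,0,0,0,0,0.2],[0,0,0,0,0,0,0.2],[0,0,0,0,0,0,0.2],[0,0,0,0,0,0,0.2]])

```text
t: 5.03
eef_pos: [0.6158, -0.0147, 0.075]
tool_rot: [0.0, 0.981, 0.192, 0.0]
force: [-1.7, -0.7, 5.9]
gripper_width: 0.0222
```

```bash
python3 b.py 4
```

```text
[ 0.61581074 -0.01470757  0.07503898] [-1.96669378 -0.19816052  5.60975161] 0.022436493325882025
tip [0.07385636 0.07522539 0.07666272]
0.76 [254.6, 237.3, 48.0, 52.0] [[ 0.6164 -0.0138  0.006 ]] tool [[ 0.0008 -0.0006  0.069 ]]
circ ((0.6154887080192566, -0.014602188020944595), 0.013631070964038372) [ 0.61671003 -0.01419798  0.00798802]
```

View pics/w_4.png

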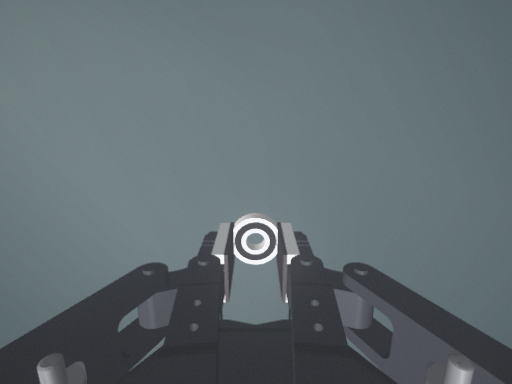

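send_rows(targets=[[0,0,-0.005,0,0,0,0.1],[0,0,-0.02,0,0,0,0.1],[0,0,-0.04,0,0,0,0.1],[0,0,0,0,0,0,0.1],[0,0,0,0,0,0,0.1]])

```text
t: 5.55
eef_pos: [0.6174, -0.0146, 0.1421]
tool_rot: [0.0, 0.981, 0.192, 0.003]
force: [0.2, -0.3, -1.1]
gripper_width: 0.0224
```

```bash
python3 b.py 5
```

```text
[ 0.61615623 -0.01471817  0.14042426] [-0.48605406 -0.53282763 -0.45356116] 0.021870495467640763
tip [0.05736047 0.0710718  0.0740098 ]
0.64 [256.8, 237.2, 43.7, 46.7] [[ 0.5897 -0.0269  0.006 ]] tool [[-0.0294  0.0012  0.1344]]
```

View pics/w_5.png

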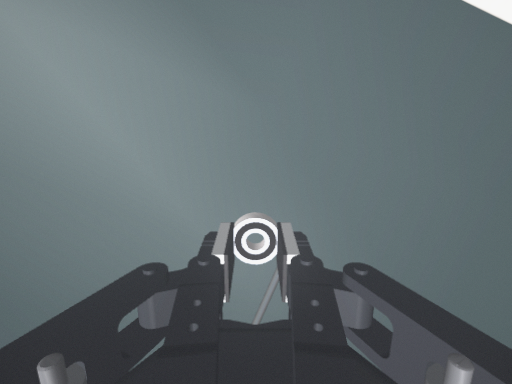

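send_rows(targets=[[-0.0233,0.0228,0,0,0,0,0.1],[-0.0233,0.0228,0,0,0,0,0.1],[-0.0233,0.0228,0,0,0,0,0.1],[-0.0233,0.0228,0,0,0,0,0.1],[-0.0233,0.0228,0,0,0,0,0.1],[-0.0233,0.0228,0,0,0,0,0.1],[-0.0233,0.0228,0,0,0,0,0.1],[-0.0233,0.0228,0,0,0,0,0.1],[0,0,0,0,0,0,0.1],[0,0,0,0,0,0,0.1],[0,0,0,0,0,0,0.1]])

```text
t: 6.57
eef_pos: [0.5114, -0.2533, 0.1385]
tool_rot: [-0.001, 0.981, 0.192, -0.0]
force: [-0.5, -0.1, -0.5]
gripper_width: 0.022
```

```bash
cat > tr.py <<'E'
from h import *
import sys
W=imaging.capture("wrist"); 
R=rpy();s=telemetry.state();p=s["eef_pos"];print(p,s["gripper_width"])
P,uv=cloud(W)
m=(P[:,2]<.032)&(P[:,2]>.018)&(np.hypot(P[:,0]-.498,P[:,1]+.29)<.1)
print("n",m.sum())
r=cv2.minAreaRect(P[m,:2].astype(np.float32));print(r,cv2.boxPoints(r).round(4).tolist())
im=W["pixels"].copy()
for (x,y) in [(.512,-.254),(.484,-.325)]:
    q=proj(W,[[x,y,.004]])[0]
    if 0<=q[0]<512 and 0<=q[1]<384: cv2.circle(im,tuple(int(v) for v in q),4,(0,0,255),1)
for q in proj(W,[[.527,-.2143,.024],[.572,-.3212,.024],[.467,-.3636,.024],[.423,-.2578,.024]]):
    if 0<=q[0]<512 and 0<=q[1]<384: cv2.circle(im,tuple(int(v) for v in q),4,(0,255,0),1)
cv2.imwrite(f"pics/w_{sys.argv[1]}.png",im)
import pickle;pickle.dump(W,open("wt.pkl","wb"))
E
python3 tr.py 6
```

```text
[ 0.51195898 -0.25258194  0.13870748] 0.022463154034257634
n 4464
((0.49842119216918945, -0.2908895015716553), (0.11531968414783478, 0.11494157463312149), 22.735944747924805) [[0.4230000078678131, -0.26019999384880066], [0.4675000011920929, -0.3662000000476837], [0.5738000273704529, -0.3215999901294708], [0.5293999910354614, -0.21559999883174896]]
```

View pics/w_6.png

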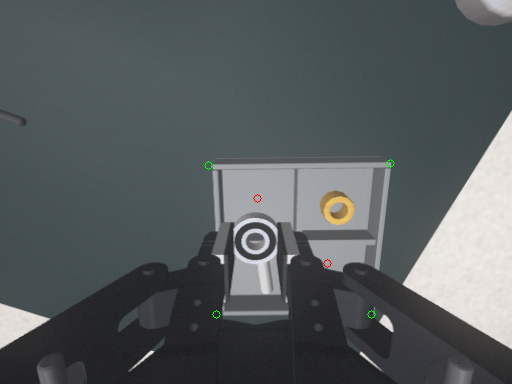

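send_rows(targets=[[0,0.0026,0.01,0,0,0,0.1],[0,0,0.015,0,0,0,0.1],[0,0,0.015,0,0,0,0.1],[0,0,0.01,0,0,0,0.1],[0,0,0,0,0,0,0.1],[0,0,0,0,0,0,0.1],[0,0,0,0,0,0,0.34],[0,0,0,0,0,0,0.34],[0,0,0,0,0,0,0.34]])

```text
t: 7.37
eef_pos: [0.5133, -0.2565, 0.0902]
tool_rot: [0.0, 0.981, 0.192, 0.001]
force: [0.1, -0.6, 0.6]
gripper_width: 0.0289
```

```bash
python3 tr.py 7
```

```text
[ 0.513159   -0.25642795  0.09009438] 0.028991013534825787
n 6266
((0.49871429800987244, -0.2902751863002777), (0.11597676575183868, 0.1151961162686348), 21.911094665527344) [[0.42340001463890076, -0.25850000977516174], [0.46639999747276306, -0.3653999865055084], [0.5740000009536743, -0.3221000134944916], [0.531000018119812, -0.2152000069618225]]
```

View pics/w_7.png

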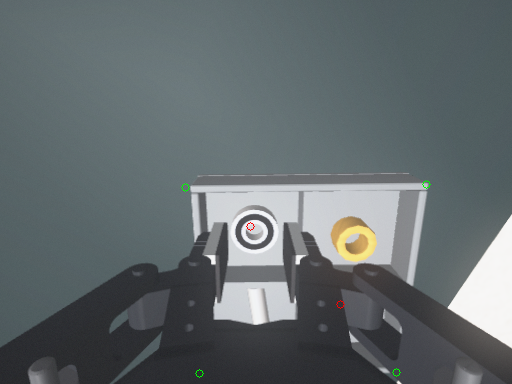

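send_rows(targets=[[0,0,-0.02,0,0,0,0.34],[0,0,-0.03,0,0,0,0.5],[0.005,-0.0325,0,0,0,0,0.5],[0.005,-0.0325,0,0,0,0,0.5],[0.005,-0.0325,0,0,0,0,0.5],[0.005,-0.0325,0,0,0,0,0.5],[0.005,-0.0325,0,0,0,0,0.5],[0.005,-0.0325,0,0,0,0,0.5],[0,-0.0315,0,0,0,0,0.5],[0,0,0,0,0,0,0.5],[0,0,0,0,0,0,0.5],[0,0,0,0,0,0,0.5]])

```text
t: 8.42
eef_pos: [0.4556, -0.0358, 0.1398]
tool_rot: [0.0, 0.981, 0.192, 0.0]
force: [-0.0, -0.9, 0.2]
gripper_width: 0.0424
```

```bash
python3 b.py 8; python3 - <<'E'
from h import *
c=imaging.capture("top"); cv2.imwrite("pics/top1z.png",cv2.resize(c["pixels"][200:310,250:420],None,fx=4,fy=4,interpolation=cv2.INTER_CUBIC))
E
```

```text
[ 0.45567676 -0.03634092  0.13969023] [-0.06310067 -0.52285486  0.27938542] 0.04276039964164592
tip [0.04460846 0.06720616 0.07099838]
0.55 [254.8, 201.4, 35.4, 37.4] [[ 0.4542 -0.0357  0.006 ]] tool [[-0.0012 -0.0013  0.1337]]
circ ((0.4543972313404083, -0.035906191915273666), 0.013297374360263348) [ 0.45498957 -0.03593952  0.00808008]
```

View pics/w_8.png

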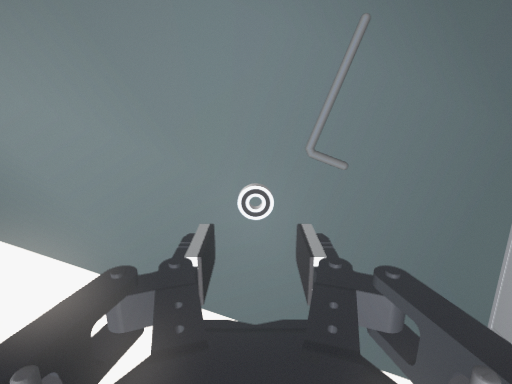

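View pics/top1z.png

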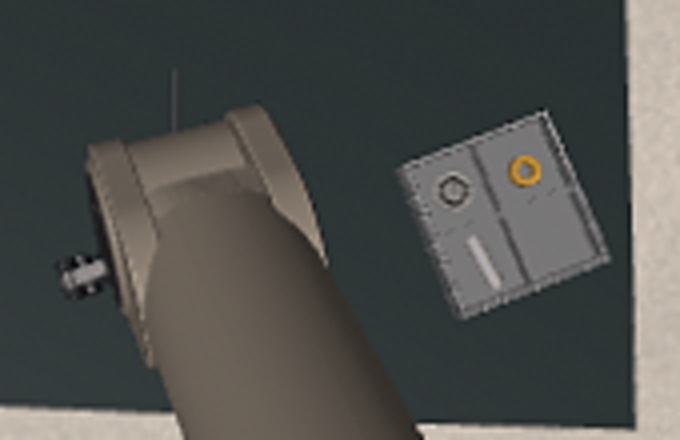

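The first bearing lies flat in its pocket at (453,190). The second bearing is centred under the fingers.

send_rows(targets=[[-0.001,-0.001,0.015,0,0,0,0.5],[0,0,0.02,0,0,0,0.5],[0,0,0.018,0,0,0,0.5],[0,0,0.008,0,0,0,0.5],[0,0,0.0035,0,0,0,0.5],[0,0,0,0,0,0,0.5],[0,0,0,0,0,0,0.4],[0,0,0,0,0,0,0.2],[0,0,0,0,0,0,0.2],[0,0,0,0,0,0,0.2],[0,0,0,0,0,0,0.1],[0,0,0,0,0,0,0.1]])

```text
t: 9.57
eef_pos: [0.4544, -0.0348, 0.076]
tool_rot: [0.0, 0.981, 0.192, 0.001]
force: [-0.3, -0.9, 6.5]
gripper_width: 0.0219
```

send_rows(targets=[[0,0,-0.005,0,0,0,0.1],[0,0,-0.02,0,0,0,0.1],[0,0,-0.04,0,0,0,0.1],[0,0,0,0,0,0,0.1],[0,0,0,0,0,0,0.1]])

```text
t: 9.98
eef_pos: [0.4554, -0.0348, 0.1423]
tool_rot: [0.001, 0.981, 0.192, 0.003]
force: [-0.1, -0.5, -1.2]
gripper_width: 0.0216
```

```bash
python3 b.py 9
```

```text
[ 0.45439011 -0.03489536  0.14100657] [-0.25170348  0.9070961  -0.66887869] 0.021837572780280614
tip [0.0574449  0.07239019 0.07514397]
0.95 [254.5, 238.8, 43.0, 57.7] [[ 0.4258 -0.0461  0.006 ]] tool [[-0.031  -0.0006  0.1349]]
```

View pics/w_9.png

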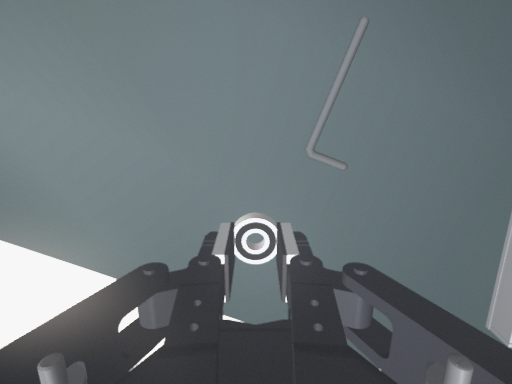

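send_rows(targets=[[-0.0083,0.02814,0,0,0,0,0.1],[-0.0083,0.02814,0,0,0,0,0.1],[-0.0083,0.02814,0,0,0,0,0.1],[-0.0083,0.02814,0,0,0,0,0.1],[-0.0083,0.02814,0,0,0,0,0.1],[-0.0083,0.02814,0,0,0,0,0.1],[-0.0083,0.02814,0,0,0,0,0.1],[-0.0083,0.02814,0,0,0,0,0.1],[-0.0083,0.02814,0,0,0,0,0.1],[-0.0083,0.02814,0,0,0,0,0.1],[0,0,0,0,0,0,0.1],[0,0,0,0,0,0,0.1]])

```text
t: 11.08
eef_pos: [0.4819, -0.3282, 0.1383]
tool_rot: [-0.001, 0.982, 0.19, -0.001]
force: [0.9, 0.7, -0.5]
gripper_width: 0.0218
```

```bash
python3 tr.py 10
```

```text
[ 0.48226761 -0.32640479  0.13844567] 0.022139254322014714
n 7484
((0.4982558786869049, -0.29076674580574036), (0.11494430899620056, 0.1157379224896431), 22.73688316345215) [[0.42289999127388, -0.2596000134944916], [0.4675999879837036, -0.36640000343322754], [0.5735999941825867, -0.32190001010894775], [0.5289000272750854, -0.2152000069618225]]
```

View pics/w_10.png

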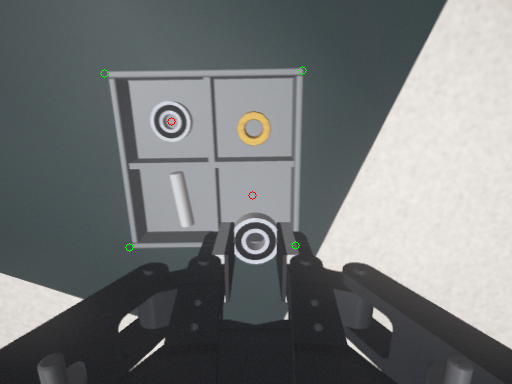

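send_rows(targets=[[0.001,0,0.01,0,0,0,0.1],[0,0,0.015,0,0,0,0.1],[0,0,0.015,0,0,0,0.1],[0,0,0.01,0,0,0,0.1],[0,0,0,0,0,0,0.1],[0,0,0,0,0,0,0.1],[0,0,0,0,0,0,0.34],[0,0,0,0,0,0,0.34],[0,0,0,0,0,0,0.34],[0,0,-0.02,0,0,0,0.34],[0,0,-0.03,0,0,0,0.34],[0,0,-0.04,0,0,0,0.5]])

```text
t: 12.13
eef_pos: [0.4825, -0.3254, 0.1789]
tool_rot: [-0.002, 0.981, 0.192, -0.002]
force: [0.6, -1.0, 1.5]
gripper_width: 0.0397
```

```bash
python3 tr.py 11
```

```text
[ 0.48671688 -0.32755444  0.18825199] 0.042441469973878966
n 5420
((0.49818265438079834, -0.2907375991344452), (0.11507365107536316, 0.11582207679748535), 22.848127365112305) [[0.4226999878883362, -0.2597000002861023], [0.4675999879837036, -0.36640000343322754], [0.5737000107765198, -0.32179999351501465], [0.5286999940872192, -0.2150000035762787]]
```

View pics/w_11.png

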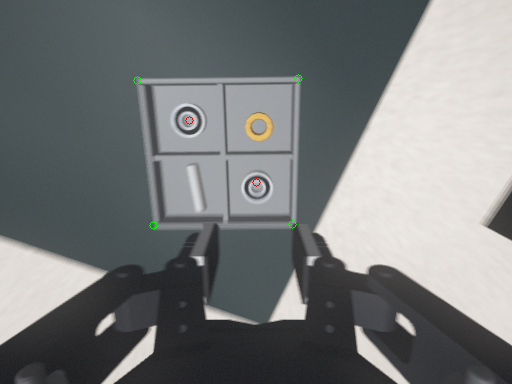

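send_rows(targets=[[0.016,-0.0316,-0.008,0,0,0,0.6],[0.016,-0.0316,-0.008,0,0,0,0.6],[0.016,-0.0316,-0.008,0,0,0,0.6],[0.016,-0.0316,-0.008,0,0,0,0.6],[0.016,-0.0316,-0.008,0,0,0,0.6],[0.016,-0.0316,-0.008,0,0,0,0.6],[0.016,-0.0316,-0.008,0,0,0,0.6],[0.016,-0.0316,-0.008,0,0,0,0.6],[0.016,-0.0316,-0.008,0,0,0,0.6],[0.016,-0.0316,-0.008,0,0,0,0.6],[0.016,-0.0316,-0.008,0,0,0,0.6],[0.016,-0.0316,-0.008,0,0,0,0.6]])

```text
t: 13.18
eef_pos: [0.5187, 0.099, 0.2767]
tool_rot: [0.0, 0.981, 0.192, 0.001]
force: [1.4, -0.0, -0.3]
gripper_width: 0.0511
```

send_rows(targets=[[0.016,-0.0316,-0.008,0,0,0,0.6],[0.016,-0.0316,-0.008,0,0,0,0.6],[0.016,-0.0316,-0.008,0,0,0,0.6],[0.012,-0.025,-0.008,0,0,0,0.6],[0.01,-0.02,0,0,0,0,0.6],[0,0,0,0,0,0,0.6],[0,0,0,0,0,0,0.6],[0,0,0,0,0,0,0.6]])

```text
t: 13.85
eef_pos: [0.5309, 0.2523, 0.3076]
tool_rot: [0.0, 0.981, 0.192, -0.0]
force: [-0.0, -0.4, 1.0]
gripper_width: 0.0511
```

```bash
cat > p.py <<'E'
from h import *
import sys,pickle
W=imaging.capture("wrist"); cv2.imwrite(f"pics/w_{sys.argv[1]}.png",W["pixels"]);pickle.dump(W,open("wp.pkl","wb"))
R=rpy();s=telemetry.state();p=s["eef_pos"];print(p,s["force"],s["gripper_width"],s["joint_pos"].round(2));print(R.round(3).tolist())
P,uv=cloud(W); G=np.hypot(P[:,0]-.535,P[:,1]-.255)<.08
z0=float(sys.argv[2]) if len(sys.argv)>2 else 0
m=G&(abs(P[:,2]-.122)<.005)
q=P[m]
print("rim",m.sum(),cv2.minEnclosingCircle(q[:,:2].astype(np.float32)),np.median(q[:,2]))
for lo,hi in((.178+z0,.19+z0),(.15+z0,.19+z0)):
    m=G&(P[:,2]>lo)&(P[:,2]<hi)
    if m.sum()>5:
        r=cv2.minAreaRect(P[m,:2].astype(np.float32));print("eye",m.sum(),r,np.median(P[m],0),P[m].max(0)); print(cv2.boxPoints(r).round(4).tolist())
E
python3 p.py 12
```

```text
[0.53111627 0.25168317 0.30761999] [ 0.00737902 -0.90472385  0.16045458] 0.05089029197670334 [-0.12  0.38 -0.55  1.74  0.22  1.08 -1.93]
[[0.927, 0.376, -0.0], [0.376, -0.927, -0.001], [-0.001, 0.001, -1.0]]
rim 5268 ((0.5333513617515564, 0.25659990310668945), 0.046305105090141296) 0.12223409112510092
eye 662 ((0.5338395833969116, 0.25701984763145447), (0.021719545125961304, 0.015734180808067322), 22.223405838012695) [0.53440435 0.2570435  0.18194015] [0.54578945 0.26720909 0.18372787]
[[0.520799994468689, 0.26019999384880066], [0.5267999768257141, 0.24560000002384186], [0.5468999743461609, 0.25380000472068787], [0.5408999919891357, 0.26840001344680786]]
eye 804 ((0.5338681936264038, 0.25697341561317444), (0.021726805716753006, 0.01589377224445343), 22.078214645385742) [0.53658441 0.25771813 0.18169368] [0.54591335 0.26720909 0.18372787]
[[0.520799994468689, 0.26030001044273376], [0.5267999768257141, 0.24549999833106995], [0.5468999743461609, 0.25369998812675476], [0.5408999919891357, 0.26840001344680786]]
```

View pics/w_12.png

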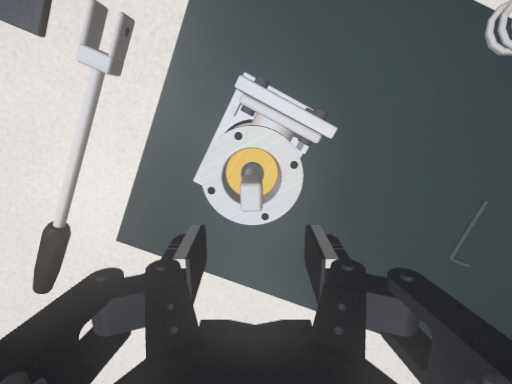

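send_rows(targets=[[0.0025,-0.002,0.01,0,0,0,0.6],[0.002,-0.002,0.012,0,0,0,0.6],[0,0,0.012,0,0,0,0.6],[0,0,0.01,0,0,0,0.6],[0,0,0.006,0,0,0,0.6],[0,0,0,0,0,0,0.6],[0,0,0,0,0,0,0.6]])

```text
t: 14.48
eef_pos: [0.5334, 0.2585, 0.2573]
tool_rot: [0.0, 0.981, 0.192, -0.001]
force: [1.7, 0.5, -0.4]
gripper_width: 0.0512
```

```bash
python3 p.py 13
```

```text
[0.5336809  0.25875289 0.2579652 ] [-0.96819435 -0.00742687 -0.12447044] 0.05105905477680551 [-0.15  0.44 -0.53  1.77  0.26  0.99 -1.97]
[[0.926, 0.377, 0.0], [0.377, -0.926, 0.0], [0.0, -0.0, -1.0]]
rim 7369 ((0.5332875847816467, 0.2566762864589691), 0.04626123979687691) 0.12223428795025071
eye 1093 ((0.5332831740379333, 0.2586349844932556), (0.021636802703142166, 0.051664698868989944), 22.16313362121582) [0.53507757 0.25734964 0.18195254] [0.54990805 0.28531338 0.18995749]
[[0.5134999752044678, 0.2784999907016754], [0.5329999923706055, 0.2305999994277954], [0.5529999732971191, 0.23880000412464142], [0.5335999727249146, 0.2865999937057495]]
eye 1417 ((0.5333371162414551, 0.2586889863014221), (0.02174062468111515, 0.05171092599630356), 21.43301773071289) [0.53800393 0.25815517 0.18163175] [0.54990805 0.28531338 0.18995749]
[[0.5138000249862671, 0.27880001068115234], [0.5327000021934509, 0.2305999994277954], [0.5529000163078308, 0.2386000007390976], [0.5339999794960022, 0.2867000102996826]]
```

View pics/w_13.png

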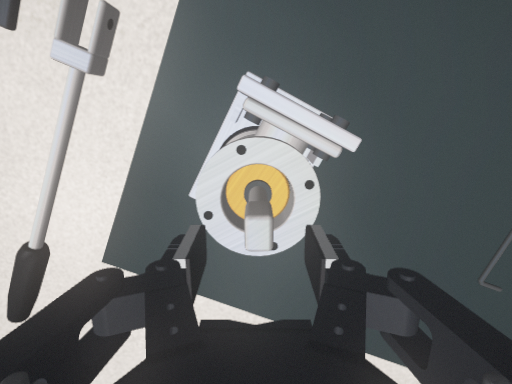

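```bash
python3 - <<'E'
from h import *
import pickle
W=pickle.load(open("wp.pkl","rb"));R=rpy();p=telemetry.state()["eef_pos"]
P,uv=cloud(W);Q=(P-p)@R
m=(P[:,2]>.175)&(P[:,2]<.19)&(abs(Q[:,1])<.018)&(abs(Q[:,0])<.03)
r=cv2.minAreaRect(Q[m,:2].astype(np.float32));print("eye tool",r,Q[m].min(0),Q[m].max(0))
for sgn in(-1,1):
    f=(Q[:,1]*sgn>.02)&(Q[:,1]*sgn<.04)&(Q[:,2]>.03)&(Q[:,2]<.08)
    print(sgn,f.sum(),Q[f].min(0),Q[f].max(0))
E
```

```text
eye tool ((-0.0003508506342768669, 0.0019153119064867496), (0.02178305946290493, 0.015580018050968647), 0.1137460321187973) [-0.01124122 -0.00588954  0.07361601] [0.01054949 0.00968968 0.08295576]
-1 1784 [-0.01290411 -0.03991736  0.03000832] [ 0.01045542 -0.02527696  0.06981697]
1 1750 [-0.01329995  0.0251947   0.03002574] [0.01032274 0.03932    0.07088552]
```

send_rows(targets=[[0,0.0019,0,0,0,0,0.6],[0,0,0.012,0,0,0,0.6],[0,0,0.012,0,0,0,0.6],[0,0,0.008,0,0,0,0.6],[0,0,0.004,0,0,0,0.6],[0,0,0,0,0,0,0.6],[0,0,0,0,0,0,0.6],[0,0,0,0,0,0,0.6]])

```text
t: 15.2
eef_pos: [0.5345, 0.2571, 0.2221]
tool_rot: [-0.0, 0.981, 0.192, 0.0]
force: [-0.1, -0.6, 0.4]
gripper_width: 0.0514
```

```bash
python3 p.py 14; python3 - <<'E'
from h import *
import pickle
W=pickle.load(open("wp.pkl","rb"));R=rpy();p=telemetry.state()["eef_pos"]
P,uv=cloud(W);Q=(P-p)@R
m=(P[:,2]>.175)&(P[:,2]<.19)&(abs(Q[:,1])<.018)&(abs(Q[:,0])<.03)
r=cv2.minAreaRect(Q[m,:2].astype(np.float32));print("eye tool",r,Q[m].min(0),Q[m].max(0))
E
```

```text
[0.53453702 0.25713268 0.22234242] [ 0.39458017 -0.04743904 -0.82574353] 0.051079057814927845 [-0.16  0.48 -0.52  1.81  0.29  0.93 -1.99]
[[0.926, 0.377, 0.001], [0.377, -0.926, 0.0], [0.001, -0.0, -1.0]]
rim 8935 ((0.5333924889564514, 0.25662535429000854), 0.0462636724114418) 0.12222498902795466
eye 2982 ((0.5334011912345886, 0.25707972049713135), (0.023415910080075264, 0.07886752486228943), 22.44103240966797) [0.53497641 0.25748282 0.18211817] [0.55574789 0.29616053 0.18999732]
[[0.5074999928474426, 0.2890999913215637], [0.5375999808311462, 0.21619999408721924], [0.5593000054359436, 0.22509999573230743], [0.52920001745224, 0.2980000078678131]]
eye 5380 ((0.5333729386329651, 0.25709667801856995), (0.023456629365682602, 0.07918871194124222), 22.353271484375) [0.53719165 0.25847455 0.17959165] [0.55583499 0.29622264 0.18999732]
[[0.5074999928474426, 0.28929999470710754], [0.5375999808311462, 0.2160000056028366], [0.5593000054359436, 0.2249000072479248], [0.52920001745224, 0.29820001125335693]]
eye tool ((-0.00048508215695619583, -8.491799235343933e-06), (0.01593611016869545, 0.02217518724501133), 89.85298156738281) [-0.0115738  -0.00795571  0.03821649] [0.01060263 0.00798291 0.04734825]
```

View pics/w_14.png

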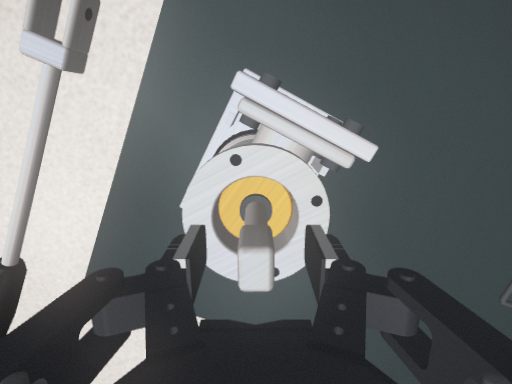

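send_rows(targets=[[-0.0004,0,0,0,0,0,0.5],[0,0,0,0,0,0,0.4],[0,0,0,0,0,0,0.3],[0,0,0,0,0,0,0.22],[0,0,0,0,0,0,0.15],[0,0,0,0,0,0,0.0],[0,0,0,0,0,0,0.0],[0,0,0,0,0,0,0.0],[0,0,0,0,0,0,0.0]])

```text
t: 16.0
eef_pos: [0.5342, 0.2569, 0.2222]
tool_rot: [-0.0, 0.981, 0.192, 0.0]
force: [1.2, 0.4, 2.0]
gripper_width: 0.0155
```

```bash
python3 - <<'E'
from h import *
s=telemetry.state();R=rpy();print(s["eef_pos"],s["gripper_width"],"F",s["force"].round(2),(R.T@s["force"]).round(2),"M",s["torque"].round(3),(R.T@s["torque"]).round(3))
W=imaging.capture("wrist");cv2.imwrite("pics/w_15.png",W["pixels"])
E
```

```text
[0.53421089 0.256867   0.22219853] 0.015537945594512114 F [1.21 0.42 1.96] [ 1.28  0.07 -1.96] M [ 0.053 -0.139 -0.036] [-0.004  0.149  0.036]
```

View pics/w_15.png

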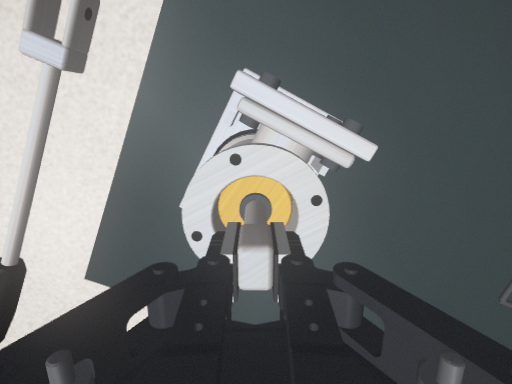

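send_rows(targets=[[0,0,-0.0005,0,0,0,0.0],[0,0,-0.001,0,0,0,0.0],[0,0,-0.0015,0,0,0,0.0],[0,0,-0.0015,0,0,0,0.0],[0,0,-0.0015,0,0,0,0.0],[0,0,-0.0015,0,0,0,0.0],[0,0,-0.0015,0,0,0,0.0],[0,0,-0.001,0,0,0,0.0],[0,0,0,0,0,0,0.0],[0,0,0,0,0,0,0.0]])

```text
t: 16.88
eef_pos: [0.5338, 0.2566, 0.2319]
tool_rot: [0.0, 0.981, 0.192, -0.0]
force: [0.3, -0.7, -4.9]
gripper_width: 0.015
```

```bash
cat > f.py <<'E'
from h import *
F=[];M=[]
for i in range(3):
    s=telemetry.state();R=rpy();F.append(R.T@s["force"]);M.append(R.T@s["torque"]);imaging.capture("top")
print(s["t"],s["eef_pos"],s["gripper_width"],"Ftool",np.round(F,2).tolist(),"M",np.round(M,3).tolist(),R[:,2].round(4),s["tool_rot"].round(4))
E
python3 f.py
```

```text
16.9833 [0.53376843 0.2566237  0.23180039] 0.015488364481607458 Ftool [[-0.04, 0.77, 4.89], [0.75, 0.44, 5.73], [0.1, 0.01, 4.56]] M [[0.057, 0.07, -0.018], [0.07, 0.017, 0.012], [0.009, -0.041, -0.036]] [-3.e-04 -3.e-04 -1.e+00] [ 1.000e-04  9.814e-01  1.922e-01 -2.000e-04]
```

Lifting freely: the weight is about 5 N and side forces are near zero. I'll continue the lift.

send_rows(targets=[[0,0,-0.001,0,0,0,0.0],[0,0,-0.002,0,0,0,0.0],[0,0,-0.002,0,0,0,0.0],[0,0,-0.002,0,0,0,0.0],[0,0,-0.002,0,0,0,0.0],[0,0,-0.002,0,0,0,0.0],[0,0,-0.002,0,0,0,0.0],[0,0,-0.002,0,0,0,0.0],[0,0,-0.002,0,0,0,0.0],[0,0,-0.002,0,0,0,0.0],[0,0,-0.001,0,0,0,0.0],[0,0,0,0,0,0,0.0]])

```text
t: 18.03
eef_pos: [0.534, 0.2568, 0.2522]
tool_rot: [-0.0, 0.981, 0.192, 0.0]
force: [-1.0, 0.0, -5.1]
gripper_width: 0.0151
```

```bash
python3 f.py
```

```text
18.1333 [0.53388544 0.25674498 0.25191528] 0.014991926575211256 Ftool [[-0.97, -0.41, 5.12], [-0.49, 0.18, 5.92], [-0.29, -0.63, 6.11]] M [[0.005, 0.021, -0.023], [-0.019, -0.027, -0.057], [0.054, -0.021, -0.023]] [ 0. -0. -1.] [0.     0.9814 0.1922 0.    ]
```

send_rows(targets=[[0,0,-0.001,0,0,0,0.0],[0,0,-0.002,0,0,0,0.0],[0,0,-0.0025,0,0,0,0.0],[0,0,-0.0025,0,0,0,0.0],[0,0,-0.0025,0,0,0,0.0],[0,0,-0.0025,0,0,0,0.0],[0,0,-0.0025,0,0,0,0.0],[0,0,-0.0025,0,0,0,0.0],[0,0,-0.0025,0,0,0,0.0],[0,0,-0.002,0,0,0,0.0],[0,0,-0.001,0,0,0,0.0],[0,0,0,0,0,0,0.0]])

```text
t: 19.18
eef_pos: [0.534, 0.2568, 0.2757]
tool_rot: [-0.0, 0.981, 0.192, 0.0]
force: [0.9, -0.3, -4.8]
gripper_width: 0.0149
```

```bash
python3 f.py; python3 - <<'E'
from h import *
W=imaging.capture("wrist");S=imaging.capture("scene");T=imaging.capture("top")
cv2.imwrite("pics/w_16.png",W["pixels"]);cv2.imwrite("pics/s_16.png",cv2.resize(S["pixels"][90:200,210:330],None,fx=5,fy=5,interpolation=cv2.INTER_CUBIC))
R=rpy();s=telemetry.state();p=s["eef_pos"]
P,uv=cloud(W);Q=(P-p)@R
m=(abs(P[:,2]-.122)<.004)&(np.hypot(P[:,0]-.533,P[:,1]-.256)<.07)
print("rim",cv2.minEnclosingCircle(P[m,:2].astype(np.float32)),np.median(P[m,2]))
m=(P[:,2]>.14)&(P[:,2]<.17)&(np.hypot(P[:,0]-.533,P[:,1]-.256)<.03)
print("piston top",np.median(P[m],0),np.percentile(P[m,2],[5,95]),m.sum()); 
A=np.c_[P[m,:2]-P[m,:2].mean(0),np.ones(m.sum())];print(np.linalg.lstsq(A,P[m,2],rcond=None)[0])
for n,c in(("S",S),("T",T)):
    P,uv=cloud(c);m=(P[:,2]>.14)&(P[:,2]<.17)&(np.hypot(P[:,0]-.533,P[:,1]-.256)<.03);print(n,m.sum(),np.median(P[m],0) if m.any() else 0)
E
```

```text
19.2833 [0.53387943 0.25673986 0.2753676 ] 0.015564211838864616 Ftool [[0.72, 0.67, 4.8], [-0.39, -0.11, 5.03], [-0.44, -0.45, 4.74]] M [[0.012, -0.017, 0.008], [0.022, 0.029, -0.067], [-0.052, -0.043, 0.04]] [-0. -0. -1.] [ 0.      0.9814  0.1922 -0.    ]
rim ((0.5336064100265503, 0.25686195492744446), 0.04605364426970482) 0.12226143186999669
piston top [0.5420261  0.26234057 0.1572246 ] [0.1507538  0.16167998] 3191
[-0.13205964 -0.05290799  0.15700945]
S 189 [0.54082987 0.24659242 0.15494092]
T 0 0
```

View pics/w_16.png

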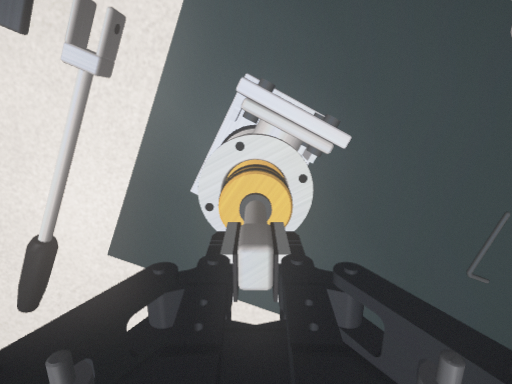

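View pics/s_16.png

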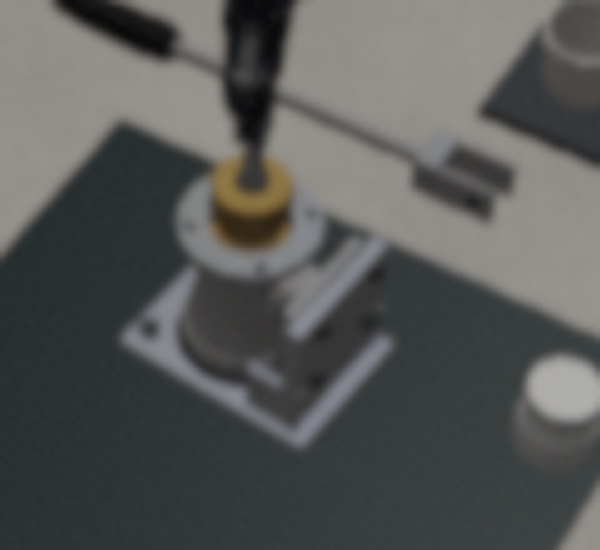

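```bash
python3 - <<'E'
from h import *
W=imaging.capture("wrist");P,uv=cloud(W)
px=W["pixels"][uv[:,1],uv[:,0]].astype(int)
m=(P[:,2]>.153)&(P[:,2]<.162)&(np.hypot(P[:,0]-.5337,P[:,1]-.2568)<.03)&(px[:,2]-px[:,0]>60)
q=P[m];z=np.median(q[:,2]);q=q[abs(q[:,2]-z)<.003]
A=np.c_[q[:,:2]-q[:,:2].mean(0),np.ones(len(q))];print(len(q),z,np.degrees(np.linalg.lstsq(A,q[:,2],rcond=None)[0][:2]),cv2.minEnclosingCircle(q[:,:2].astype(np.float32)))
s=telemetry.state();print(s["t"],s["eef_pos"],abs(s["dq"]).max())
E
```

```text
2381 0.15716912198222854 [-0.27515652 -0.15459082] ((0.5336517095565796, 0.2571886479854584), 0.025368383154273033)
19.5333 [0.53386152 0.25672013 0.27525206] 0.00205607481955609
```

send_rows(targets=[[0,0,0,0,0,0,0.0],[0,0,0,0,0,0,0.0],[0,0,0,0,0,0,0.0],[0,0,0,0,0,0,0.0],[0,0,0,0,0,0,0.0],[0,0,0,0,0,0,0.0]])

```text
t: 20.03
eef_pos: [0.5339, 0.2568, 0.2754]
tool_rot: [0.0, 0.981, 0.192, 0.0]
force: [1.1, 0.0, -4.4]
gripper_width: 0.0152
```

```bash
python3 f.py
```

```text
20.1333 [0.53392338 0.25673451 0.27539918] 0.015143712980456107 Ftool [[1.01, 0.41, 4.43], [-0.3, -0.48, 4.92], [-0.86, -0.43, 5.25]] M [[0.008, 0.019, 0.027], [0.014, -0.003, 0.006], [0.038, 0.03, -0.019]] [ 0. -0. -1.] [0.     0.9814 0.1922 0.    ]
```

```bash
python3 -c "
from rig import workorder;print(workorder.close_job())"
```

```text
the job is handed in; nothing more can be done
None
```

I put both bearings in the two empty tray pockets, one to each. I then gripped the piston by its eye and drew it straight up about 53 mm. I handed the job in at about 20 s with the arm holding it still.

- **Bearings:** my last picture of the tray showed both in their pockets. The first was lying flat in the top view. The second was released about 10 mm above its pocket floor and checked only in one slightly blurred wrist picture taken while the arm was still settling.
- **Height:** the piston's top face measured 157.2 mm above the counter. That puts the two upper seals about 13 mm clear of the rim, and the lowest seal's top edge about 13 mm inside the bore.
- **Squareness:** the piston's top face measured within about 0.3° of level, and the tool's axis was vertical.
- **Wedging:** the side force was about 1 N or less, which is sensor noise level. The only load was the piston's weight of about 5 N, and it did not slip in the grip.
- **Disagreement:** the scene camera placed things about 4 mm off in x compared with the wrist and top cameras, so I worked from the wrist camera. The gripper read 22 mm on the 26 mm bearings, but pictures taken after each lift showed both were held properly.
- **Not checked:** I saw nothing disturbed in the views I took, but I did not make a separate final check of every bystander.

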